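# Shake a small flask on the touch-start vortex mixer

### The job

Flip the toggle switch on the vortex mixer's sloping front panel over to the other side, from left to right as you face that panel, so that the mixer is in touch-start mode. Then take the smaller of the two round-bottomed flasks out of its cork ring, seat it upright in the rubber ring on top of the mixer and press it firmly down, without ramming it, so that the sprung ring sinks to the bottom of its travel. Finish still holding the flask pressed down like that, and leave everything else on the desk where it stands.

Things in the scene. Friction and masses are not known exactly. Their poses are not given: they have to be found in the camera images.
- mixer: cream vortex mixer fixed to the desk: 170 mm long (x), 127 wide (y), deck 100 high. Origin: centre of its underside. At its front (-x) a grey panel slopes from 35 mm high at x -85 up to 100 mm high at x -30; outward normal (-0.764, 0, 0.646). On the panel: toggle switch at y +27 mm, black speed dial (28 wide, 15 high; leave it) at y -30 mm. Head on the deck at x +20, y 0
- switch_tip (a point): end of the steel toggle lever: 26 mm long, 6 mm thick, 8 mm ball end. It stands out along the panel's normal from a pivot at (-57.5, +27, 67.5) mm of the mixer and tips sideways: it leans to mixer +y when off, to -y (right, as you face the panel) when switched over, its end 10 mm either side of the pivot in y, 83 mm above the desk
- mixer_switch (a joint): toggle lever, rad: 0 = off (leaning to mixer +y), 0.8 = touch-start (leaning to mixer -y), its end stop. It stays where it is left; moving it takes about 2 N at its end
- head_seat (a point): centre of the top rim of the mixer's head, a black rubber ring, 68 mm outside diameter, 20 mm high, with a 45 degree funnel seat (60 mm wide at the rim, 28 mm at its foot). 142 mm above the desk when up; moves straight down with the head. The small flask seated in it has its bulb centre 15 mm above this point
- mixer_head (a joint): how far the sprung head is pressed down, m: 0 = up, 0.008 = bottom stop. The spring begins to give at about 3 N and needs about 8 to 9 N at the bottom; the flask's own weight does not move it
- flask: the smaller round-bottomed flask: amber glass, white stopper, 0.10 to 0.17 kg, bottom-heavy, loose in its cork ring. Bulb 64 mm diameter; neck 28 mm diameter (32 over the bead at its top), 40 mm long, beginning 61 mm above the origin; stopper 31 mm wide, 14 high; 115 mm tall in all. Origin: lowest point of the bulb; z up along the neck
- flask_bulb (a point): centre of the small flask's bulb, 32 mm above its origin
- flask_neck (a point): point on the small flask's neck axis, 82 mm above its origin, 21 mm above the shoulder where the neck begins: the place to grip, from above
- cork_ring: loose cork ring that carries the small flask, 84 mm diameter, 30 mm high, with a funnel seat; origin at the centre of its underside. The flask's origin stands 12 mm above it
- flask_large: the larger round-bottomed flask, 250 ml, of the same glass and stopper: bulb 85 mm diameter, 28 mm neck, 137 mm tall; origin at the lowest point of its bulb. Leave it in its ring
- cork_ring_large: cork ring under the larger flask, 104 mm diameter, 30 mm high; origin at the centre of its underside
- conical_flask: clear glass conical flask, 64 mm diameter, 105 mm tall; origin at the centre of its underside; leave alone
- beaker: clear glass beaker, 68 mm diameter, 90 mm tall; origin at the centre of its underside; leave alone
- jar: white plastic jar with black lid, 44 mm diameter, 55 mm tall; origin at the centre of its underside; leave alone
- coupon_tray: low white tray with steel coupons, 90 x 130 x 16 mm; origin at the centre of its underside; leave alone
- wash_bottle: white wash bottle, 72 mm diameter, 183 mm tall with its bent spout; origin at the centre of its underside; leave alone

How it is judged (in metres and radians):
On the way, in this order (a step that is already met when the one before it is completed fails the run):
1. the toggle switch is flipped over to touch-start (value of joint mixer_switch above 0.6 rad), for 0.1 s.
2. the small flask is lifted clear of its cork ring and carried upright (z of flask in the frame of cork_ring above 0.04 m and contact force between flask and cork_ring below 0.05 N and contact force between the fingers and flask above 0.5 N and angle between flask's own z axis and vertical below 0.5 rad), for 0.1 s.
At the end, for the whole second after the job is handed in: Switch over 0.6 rad; small flask seated in the ring (bulb centre within 5 mm of its axis and 4 mm of seated height), upright within 0.2 rad, still, held by the fingers, pressing the head at least 6 mm down with over 4 N; the robot does not touch the head. Lasts through the final second (value of joint mixer_switch above 0.6 rad and value of joint mixer_head above 0.006 m and horizontal distance between flask_bulb and head_seat below 0.005 m and z of flask_bulb in the frame of head_seat below 0.019 m and angle between flask's own z axis and vertical below 0.2 rad and linear speed of flask below 0.02 m/s and contact force between flask and mixer_head above 4 N and contact force between the fingers and flask above 2 N and contact force between each of the arm, the fingers and mixer_head below 0.5 N); the arm keeps its last pose, push and grip.
It fails at once if the small flask is tipped over (angle between flask's own z axis and vertical above 0.7 rad).
It fails at once if the flask is rammed into the mixer (over 40 N) (contact force between flask and mixer_head above 40 N).
It fails at once if the larger flask is displaced or tipped (distance of flask_large from where it was at the start of the episode above 0.025 m or angle between flask_large's own z axis and vertical above 0.4 rad).
It fails at once if another thing on the desk is displaced (distance of any of conical_flask, beaker, jar, coupon_tray, wash_bottle from where it was at the start of the episode above 0.025 m or distance of cork_ring from where it was at the start of the episode above 0.04 m).
It also fails if it takes over 53 s, if anything falls off the work surface, if the arm or the gripper's body presses on something with over 40 N, if the wrist force passes 120 N, or if a joint passes its speed limit or range.

### The arm

A 6-joint arm with a two-finger parallel gripper is mounted at the origin on the work surface. World frame = base frame: x ahead of the robot, y to its left, z up, the work surface at z = 0. Lengths are in mm, angles in degrees, forces in N, time in s.
With the tool pointing down it reaches from about 300 to 850 mm from the base axis. Payload 4.2 kg.
Tool frame: the origin (TCP) lies midway between the tips of the shut fingers; the grasp point (between the pads) lies 19 mm behind it; z points along the fingers, y is the line along which they close (so a half turn about z gives the same grasp; the last joint's range is limited). The gripper opens to 91 mm and grips with 3 to 60 N. Pads are 32 mm wide; open, the fingers measure 118 mm over their backs; the gripper's body (76 mm by 178 mm) begins 60 mm behind the grasp point.
Start: joints at [-74.198, 18.312, 89.639, -0, 72.044, -1.146], TCP at [167.619, -550.043, 213.976] pointing down, gripper open.
Joint ranges: [-177.97, 177.97], [-48.28, 115.42], [12.27, 149.76], [-77.06, 257.06], [2.81, 150.46], [-146.56, 146.56]. Speed limits (degrees/s): [147.25, 147.25, 180, 180, 180, 180].

### API

Orientations are given as [roll, pitch, yaw] about the fixed x, y, z axes, in that order (R = Rz(yaw) Ry(pitch) Rx(roll)).
In Python, from workcell import env gives the robot as it stands.
- The arm moves only by the shell command python3 -m jog 'ROWS' [FORCE]. ROWS is a JSON object of lists of equal length, an entry for each row: "jaw": the finger opening in mm, from 0 to 91.2; "slide": the shift along the tool's x, y, z in units of 30 mm (1.0 is 30 mm), a list of three; "spin": the turn about the tool's z in units of 8 degrees (1.0 is 8 degrees). In form: {"jaw": [jaw, ...], "slide": [[dx, dy, dz], ...], "spin": [spin, ...]}. A call has 1 to 10 rows; each row shifts and turns the commanded pose from where the row before left it, along the tool's axes as they then stand; what a row does not reach is not made up. A row lasts 1/10 s, in which the tool goes at most 50 mm and 8.59 degrees, less where a joint would pass 70% of its speed; a pose out of reach is approached as far as the arm can. A call is refused whole if a number of a shift passes 1 or a number of a turn 1, either way. A call with a gripper value outside its range is refused whole. The fingers move at their own pace and stop on an object; FORCE is the grip in N (left out, the last holds). Time passes only in rows, so rows that do not move let the fingers close. It gives the time, the measured TCP pose, the force, the opening and the grip force at its end, in the units of the state.
- env.state(): the state, without advancing time (a new reading comes with each control period).
- env.grab_frame(name): name is "scene" or "top" or "wrist"; returns the picture (384x512x3 uint8, red, green, blue); there is no depth.
- env.camera_model(name): a dict with "fx", "fy", "cx", "cy" (pixels), "camera_from_world" (4x4, takes a point from world to camera coordinates). Camera axes: x right, y up, looking along -z (the intrinsics and any distortion apply to the point x, -y, -z); pixel columns grow to the right and rows downward; lengths in mm; the calibration is good to about 2 mm. A picture is of the moment at which its call begins: read the wrist's pose just before it. camera_model takes no time and is no camera call; for the wrist camera it gives the pose at the moment of the call.
- env.job_done(): hands the job in; it is judged then, once.
The state is a dict: "time_s": time; "qpos": joint angles; "qvel": joint speeds; "effort": joint torques, N m; "ee_pos": TCP position; "ee_rot": TCP orientation; "force": force on the tool from outside, world axes, zero at the start; "torque": the same for the moment, N m; "gripper_width": finger opening in mm; "gripper_force": force on a finger pad.
Only numpy, scipy, OpenCV 4.12 (cv2) and the standard library are available. Lean on these libraries where they do the work, as an engineer would, in place of code of your own. Each camera call takes 0.05 s, during which the arm holds its last target. There are 200 camera calls.

## Working session

There is one attempt and no reset: what is moved stays moved. The work goes in short steps, Python scripts to look and compute and a shell command to move; the robot and the scene stay as the last step left them, time stands still between calls to the robot, and variables do not carry over. Pictures are saved under pics/ and viewed, at most 10 in all, crops included, and the job is handed in when it is done.

```bash
mkdir -p pics; ls; python3 - <<'E'
from workcell import env
import cv2,numpy as np
s=env.state();print({k:np.round(v,2).tolist() for k,v in s.items()})
for n in("scene","top"):
    m=env.camera_model(n);print(n,m)
    cv2.imwrite(f"pics/{n}.png",cv2.resize(env.grab_frame(n)[...,::-1],(800,600),interpolation=cv2.INTER_CUBIC))
E
```

```text
pics
{'time_s': 0.0, 'qpos': [-74.2, 18.35, 89.71, -0.0, 72.04, -1.14], 'qvel': [-0.04, -0.16, -0.01, 0.01, 0.07, 0.08], 'effort': [0.0, -41.25, -23.2, 0.07, 0.05, -0.0], 'ee_pos': [167.49, -549.56, 213.11], 'ee_rot': [-179.9, -0.0, 16.95], 'force': [-0.45, 0.26, 0.22], 'torque': [0.02, 0.03, -0.01], 'gripper_force': 0.0, 'gripper_width': 91.34}
scene {'fx': 407.570852893964, 'fy': 407.570852893964, 'cx': 249.90078094406798, 'cy': 194.25080742475106, 'camera_from_world': array([[-7.17796731e-02,  9.97349299e-01,  1.19186912e-02,
         2.60398517e+01],
       [-5.63625553e-01, -5.04173451e-02,  8.24490344e-01,
         2.19022676e+02],
       [ 8.22905775e-01,  5.24639685e-02,  5.65750490e-01,
        -1.57077717e+03],
       [ 0.00000000e+00,  0.00000000e+00,  0.00000000e+00,
         1.00000000e+00]])}
top {'fx': 400.4268493280254, 'fy': 400.4268493280254, 'cx': 261.6543560394847, 'cy': 199.16675607131785, 'camera_from_world': array([[-1.07314226e-01, -9.94214164e-01,  4.67474879e-03,
         5.17563544e+01],
       [ 9.73267199e-01, -1.04090586e-01,  2.04734239e-01,
        -6.03415485e+02],
       [-2.03063083e-01,  2.65206761e-02,  9.78806435e-01,
        -1.14003867e+03],
       [ 0.00000000e+00,  0.00000000e+00,  0.00000000e+00,
         1.00000000e+00]])}
```

View pics/scene.png

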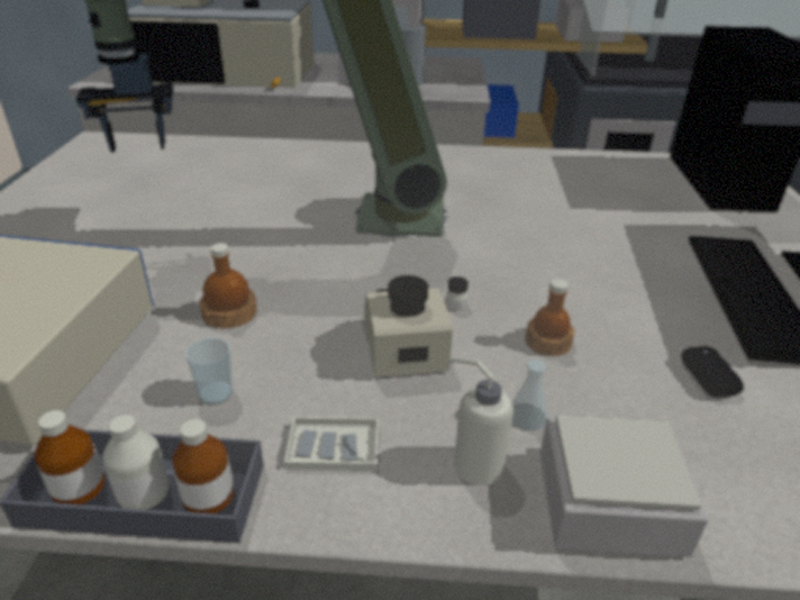

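View pics/top.png

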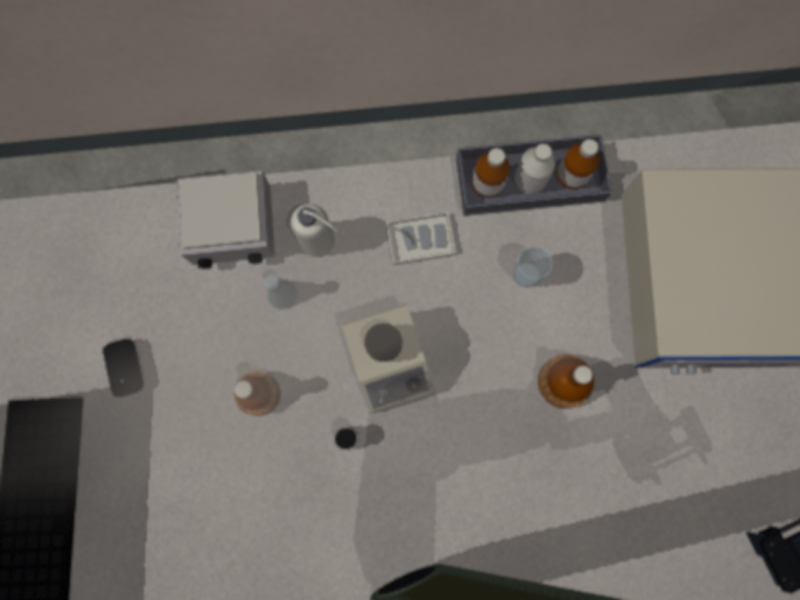

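The scene view shows the small flask at (552,318), the mixer at (408,330) and the jar at (458,292). In the top view the small flask is at (257,393), the mixer's panel faces the robot at (398,388), and the jar stands at (345,438). I'll enlarge the relevant parts.

```bash
python3 - <<'E'
from workcell import env
import cv2,numpy as np
t=env.grab_frame("top");s=env.grab_frame("scene")
def crop(im,u,v,w,h,k,):
    c=cv2.resize(im[v:v+h,u:u+w,::-1],None,fx=k,fy=k,interpolation=cv2.INTER_CUBIC)
    c=cv2.convertScaleAbs(c,alpha=1.5)
    for i in range(0,w,10): cv2.line(c,(i*k,0),(i*k,6 if i%50 else 14),(0,255,0),1); cv2.putText(c,str(u+i),(i*k,22),0,.35,(0,255,0),1)
    for i in range(0,h,10): cv2.line(c,(0,i*k),(6,i*k),(0,255,0),1); cv2.putText(c,str(v+i),(8,i*k+4),0,.35,(0,255,0),1)
    return c
cv2.imwrite("pics/c1.png",crop(t,205,185,90,100,6))
a=crop(t,140,225,50,50,8);b=crop(s,325,170,50,65,8)
o=np.zeros((520,800,3),np.uint8);o[:400,:400]=a;o[:520,400:]=b
cv2.imwrite("pics/c2.png",o)
E
```

```text
(no output)
```

View pics/c1.png

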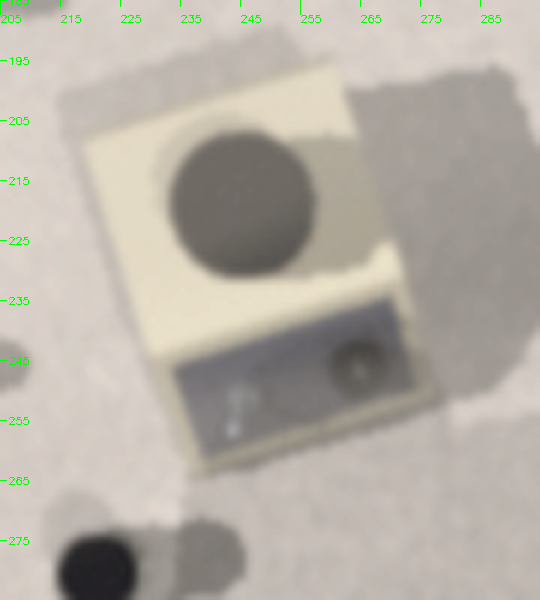

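View pics/c2.png

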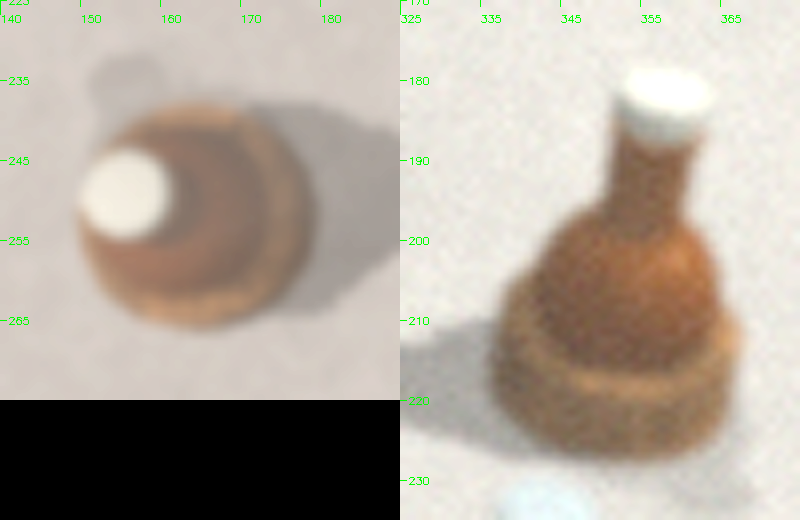

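The top crop shows the head rim centre at (245.3,219.0), and deck corners at (219.2,208.5) and (260.8,195.3). The lever tip is at (243.8,256.7) and the dial at (264.5,246.2). The flask's stopper top is at (155.6,249.3) in the top view and (357.9,181.5) in the scene view, with its bulb at (353.6,206.2) there.

```bash
cat > h.py <<'E'
from workcell import env
import numpy as np
from scipy.optimize import least_squares
def proj(n,P,m=None):
    m=m or env.camera_model(n);P=np.atleast_2d(P)
    c=P@m["camera_from_world"][:3,:3].T+m["camera_from_world"][:3,3]
    return np.c_[m["cx"]+m["fx"]*c[:,0]/-c[:,2],m["cy"]-m["fy"]*c[:,1]/-c[:,2]]
def atz(n,u,v,z):
    return least_squares(lambda p:(proj(n,[p[0],p[1],z])-[u,v]).ravel(),[500,0]).x
E
python3 - <<'E'
from h import *
M=np.array([[20,0,142],[85,63.5,100],[85,-63.5,100],[-57.5-.764*20.5,37,83],[-67,-30,79],[-85,63.5,35],[-85,-63.5,35]],float)
U=np.array([[245.3,219],[219.2,208.5],[260.8,195.3],[243.8,256.7],[264.5,246.2],[239.2,264.2],[277.8,251.3]])
def w(p):
    c,s=np.cos(p[2]),np.sin(p[2]);return np.c_[p[0]+c*M[:,0]-s*M[:,1],p[1]+s*M[:,0]+c*M[:,1],M[:,2]]
W=np.array([2,1,1,1,.5,1,1])[:,None]
r=least_squares(lambda p:((proj("top",w(p))-U)*W).ravel(),[600,0,0])
print(r.x[:2],np.degrees(r.x[2]));print((proj("top",w(r.x))-U).round(2));print(w(r.x).round(1))
print("head",atz("top",245.3,219,142),"tip",atz("top",243.8,256.7,83))
print("flask",atz("top",155.6,249.25,127),atz("scene",357.9,181.5,127),"bulb",atz("scene",353.6,206.2,44),"cork",atz("top",164.75,252,20))
print("jar",atz("top",205+98/6,185+573/6,55))
E
```

```text
[517.41780193  34.72468958] 12.427075415316356
[[ 0.47  0.32]
 [-0.8  -1.09]
 [-0.77 -1.51]
 [ 0.51  0.41]
 [ 1.26  1.5 ]
 [-1.53  0.6 ]
 [ 0.28 -0.19]]
[[536.9  39.  142. ]
 [586.8 115.  100. ]
 [614.1  -9.  100. ]
 [438.   55.1  83. ]
 [458.4  -9.   79. ]
 [420.7  78.4  35. ]
 [448.1 -45.6  35. ]]
head [537.97153924  40.22414759] tip [439.31209335  56.44740444]
flask [482.71921445 295.16295622] [487.93876273 294.94384024] bulb [485.24128432 296.81701451] cork [483.16344528 294.71163008]
jar [380.11035751 128.77112758]
```

```bash
python3 -m jog '{"jaw":[0,0,0,0,0,0,0,0,0,0],"slide":[[0,0,0],[0.68,-0.98,0],[0.68,-0.98,0],[0.68,-0.98,0],[0.68,-0.98,0],[0.68,-0.98,0],[0.68,-0.98,0],[0.68,-0.98,0],[0.68,-0.98,0],[0.68,-0.98,0]],"spin":[0.57,0,0,0,0,0,0,0,0,0]}' && python3 -m jog '{"jaw":[0,0,0,0,0,0,0,0,0,0],"slide":[[0.68,-0.98,0],[0.68,-0.98,0],[0.68,-0.98,0],[0.68,-0.98,0],[0.68,-0.98,0],[0.68,-0.98,0],[0.68,-0.98,0],[0.68,-0.98,0],[0.68,-0.98,0],[0.68,-0.98,0]],"spin":[0,0,0,0,0,0,0,0,0,0]}'; python3 - <<'E'
from h import *
import cv2
m=env.camera_model("wrist");f=env.grab_frame("wrist")
np.save("w1.npy",m["camera_from_world"]);print(m["fx"],m["cx"],m["cy"])
print(env.state()["ee_pos"])
cv2.imwrite("pics/w1.png",cv2.resize(f[...,::-1],(800,600),interpolation=cv2.INTER_CUBIC))
P=[[537.5,39.6,142],[438.6,55.8,83],[483,295,127],[380,129,55]]
print(proj("wrist",P,m)*1.5625)
E
```

```text
time_s: 1.2
ee_pos: [290.4, -250.8, 213.9]
ee_rot: [180.0, -0.0, 12.4]
force: [1.0, -0.7, 0.3]
gripper_width: 14.1
gripper_force: 0.0
time_s: 2.2
ee_pos: [426.6, 80.2, 213.9]
ee_rot: [180.0, -0.0, 12.4]
force: [-0.4, -0.5, -0.2]
gripper_width: 0.2
gripper_force: 0.0
315.0674763224175 259.8180478621449 191.63874861924677
[429.07618784  84.34057532 213.95471411]
[[ 5.42318365e+02  1.04986661e+02]
 [ 4.47112566e+02  2.77330768e+02]
 [-7.46862988e-02  1.05468813e+02]
 [ 3.22252766e+02  3.27513629e+02]]
```

View pics/w1.png

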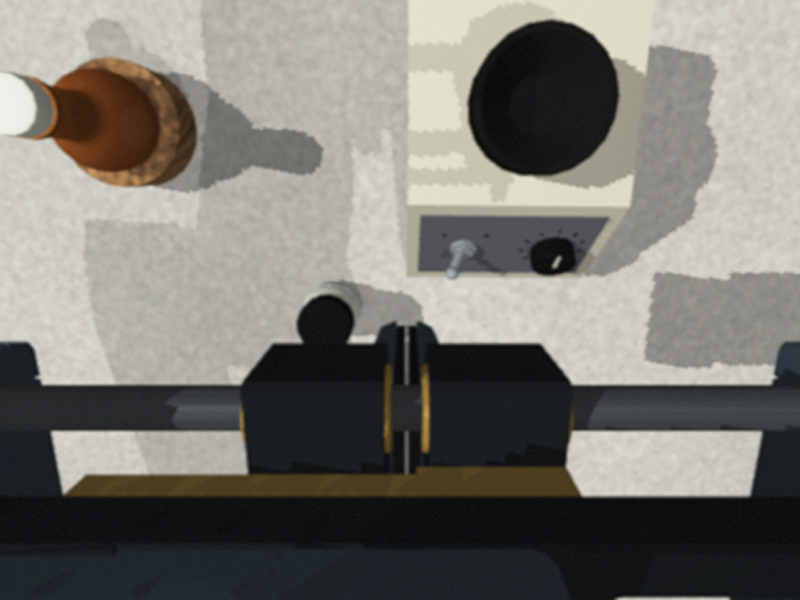

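The wrist view shows the head rim centre at about (543.5,98), the lever ball at (452,272) and its base at (462,247). The deck's left edge is vertical, so the mixer's yaw matches the tool's 12.4°.

```bash
python3 - <<'E'
from h import *
m=env.camera_model("wrist");print(env.state()["ee_pos"])
m0=dict(m);m0["camera_from_world"]=np.load("w1.npy")
for mm in(m0,m):
  g=lambda u,v,z:least_squares(lambda p:(proj("",[p[0],p[1],z],mm)-[u/1.5625,v/1.5625]).ravel(),[500,0]).x.round(1)
  print("head",g(543.5,98,142),"tip",g(452,272,83),"deck",g(632,205,100),g(408,205,100), "stopper",g(10,103,122),"camz",mm["camera_from_world"][2,:3].round(3))
E
```

```text
[429.07618784  84.34057532 213.95471411]
head [540.5  39.9] tip [442.5  53.6] deck [504.9 -34.6] [477.6  89.5] stopper [485. 294.] camz [0.239 0.054 0.969]
head [543.3  44.5] tip [445.4  58.4] deck [507.9 -29.7] [480.4  94.2] stopper [487.4 299.6] camz [0.237 0.05  0.97 ]
```

```bash
python3 -m jog '{"jaw":[0,0,0,0,0,0,0],"slide":[[0,0,0.95],[0,0,0.95],[0,0,0.95],[0,0,0.95],[0,0,0.93],[0,0,0],[0,0,0]],"spin":[0,0,0,0,0,0,0]}' && python3 -m jog '{"jaw":[0,0,0,0,0],"slide":[[0,0.3,0],[0,0.3,0],[0,0.15,0],[0,0.1,0],[0,0,0]],"spin":[0,0,0,0,0]}'
```

```text
time_s: 2.95
ee_pos: [426.4, 78.6, 72.3]
ee_rot: [180.0, 0.0, 12.4]
force: [0.7, -0.3, 0.2]
gripper_width: 0.5
gripper_force: 0.0
time_s: 3.45
ee_pos: [432.3, 53.2, 72.5]
ee_rot: [180.0, -0.1, 12.4]
force: [0.2, -0.1, -0.4]
gripper_width: 0.6
gripper_force: 0.4
```

```bash
for i in 1; do python3 -m jog '{"jaw":[0,0],"slide":[[0,0.1,0],[0,0.05,0]],"spin":[0,0]}' | grep -E "pos|force"; python3 -m jog '{"jaw":[0,0],"slide":[[0,0.1,0],[0,0.05,0]],"spin":[0,0]}' | grep -E "pos|force"; done; python3 - <<'E'
from h import *
import cv2
f=env.grab_frame("wrist")
cv2.imwrite("pics/w2.png",cv2.resize(f[60:260,180:440,::-1],None,fx=3,fy=3,interpolation=cv2.INTER_CUBIC))
E
```

```text
ee_pos: [433.1, 50.2, 72.2]
force: [-1.9, 11.1, 1.7]
gripper_force: 4.9
ee_pos: [433.2, 49.4, 72.1]
force: [-3.5, 25.0, 3.3]
gripper_force: 12.4
```

View pics/w2.png

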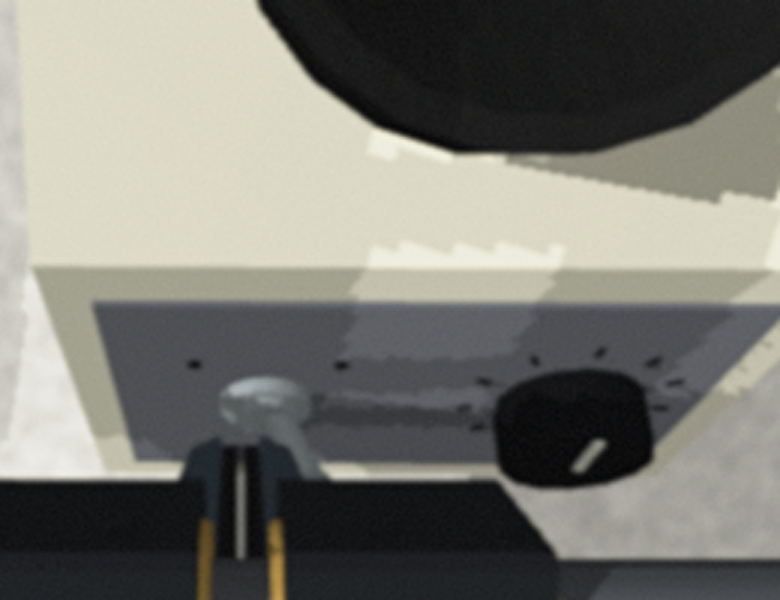

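The lever now leans right against its stop; its base is at (262,400) in the crop and it runs to (310,465). The force rose to 25 N, so the switch is over. I'll back off, rise, and move above the flask.

```bash
python3 -m jog '{"jaw":[0,0,0,0,0,91,91],"slide":[[0,-0.2,0],[0,-0.2,-0.1],[0,0,-0.9],[0,0,-0.9],[0,0,-0.9],[0,0,-0.5],[0,0,0]],"spin":[0,0,0,0,0,0,0]}' && python3 -m jog '{"jaw":[91,91,91,91,91,91,91,91,91,91],"slide":[[0.43,-0.9,0],[0.43,-0.9,0],[0.43,-0.9,0],[0.43,-0.9,0],[0.43,-0.9,0],[0.43,-0.9,0],[0.43,-0.9,0],[0.43,-0.9,0],[0,0,0],[0,0,0]],"spin":[0,0,0,0,0,0,0,0,0,0]}'; python3 - <<'E'
from h import *
import cv2
m=env.camera_model("wrist");f=env.grab_frame("wrist");print(env.state()["ee_pos"],env.state()["gripper_width"])
cv2.imwrite("pics/w3.png",cv2.resize(f[...,::-1],(800,600),interpolation=cv2.INTER_CUBIC))
print(proj("",[[484.5,295,127],[484.5,295,113]],m)*1.5625)
np.save("w3.npy",m["camera_from_world"])
E
```

```text
time_s: 4.6
ee_pos: [432.9, 56.4, 173.1]
ee_rot: [179.9, -0.3, 12.4]
force: [0.7, -0.7, -0.3]
gripper_width: 13.6
gripper_force: 0.0
time_s: 5.6
ee_pos: [485.0, 289.4, 169.4]
ee_rot: [179.9, 0.2, 12.5]
force: [0.3, 0.0, -1.0]
gripper_width: 90.5
gripper_force: 0.0
[484.98362704 288.88646068 169.77280598] 90.82411175521848
[[392.05661283 329.32902045]
 [392.76176591 320.36249273]]
```

View pics/w3.png

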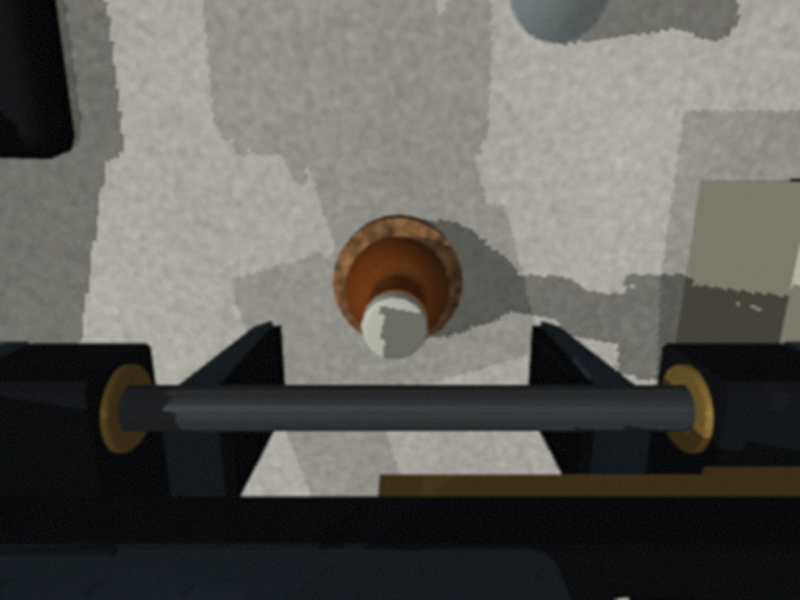

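The wrist view shows the stopper top at (395,327) between the open fingers. It needs only a shift of about +1.6 mm in x and -4 mm in tool y, then the descent and grip.

```bash
python3 -m jog '{"jaw":[91,91,91,91,91,91,91],"slide":[[0.05,-0.14,0],[0,0,0],[0,0,0.9],[0,0,0.9],[0,0,0.9],[0,0,0.42],[0,0,0]],"spin":[0,0,0,0,0,0,0]}' && python3 -m jog '{"jaw":[40,40,40,20,20,20,20,20],"slide":[[0,0,0],[0,0,0],[0,0,0],[0,0,0],[0,0,0],[0,0,0],[0,0,0],[0,0,0]],"spin":[0,0,0,0,0,0,0,0]}' 40
```

```text
time_s: 6.35
ee_pos: [485.2, 293.2, 76.0]
ee_rot: [179.9, 0.2, 12.4]
force: [0.9, -0.1, -0.4]
gripper_width: 90.9
gripper_force: 0.0
time_s: 7.15
ee_pos: [486.2, 294.3, 77.4]
ee_rot: [180.0, 0.0, 12.4]
force: [0.1, 0.6, -0.2]
gripper_width: 30.0
gripper_force: 40.1
```

```bash
python3 -m jog '{"jaw":[20,20,20,20,20,20,20,20],"slide":[[0,0,-0.3],[0,0,-0.6],[0,0,-0.8],[0,0,-0.8],[0,0,-0.8],[0,0,-0.8],[0,0,-0.8],[0,0,0]],"spin":[0,0,0,0,0,0,0,0]}'; python3 - <<'E'
from h import *
import cv2
m=env.camera_model("wrist");f=env.grab_frame("wrist");s=env.state();print(s["ee_pos"],s["gripper_width"],s["force"])
t=env.grab_frame("top");c=env.grab_frame("scene")
o=np.zeros((600,800,3),np.uint8)
o[:300,:400]=cv2.resize(f,(400,300))
p=proj("scene",s["ee_pos"])[0].astype(int);print("tcp scene",p)
k=c[max(p[1]-50,0):p[1]+50,p[0]-40:p[0]+40];k=cv2.resize(k,None,fx=5,fy=5,interpolation=cv2.INTER_CUBIC);o[:k.shape[0],400:400+k.shape[1]]=k
o=cv2.convertScaleAbs(o,alpha=1.4)
cv2.imwrite("pics/w4.png",o[...,::-1])
E
```

```text
time_s: 7.95
ee_pos: [487.9, 295.2, 228.3]
ee_rot: [-179.9, -0.4, 12.4]
force: [-0.2, 0.1, -0.5]
gripper_width: 29.9
gripper_force: 40.0
[486.85455026 294.63714291 225.95633827] 29.667671575498836 [-0.03723114 -0.24814806 -1.2458676 ]
tcp scene [364 148]
```

View pics/w4.png

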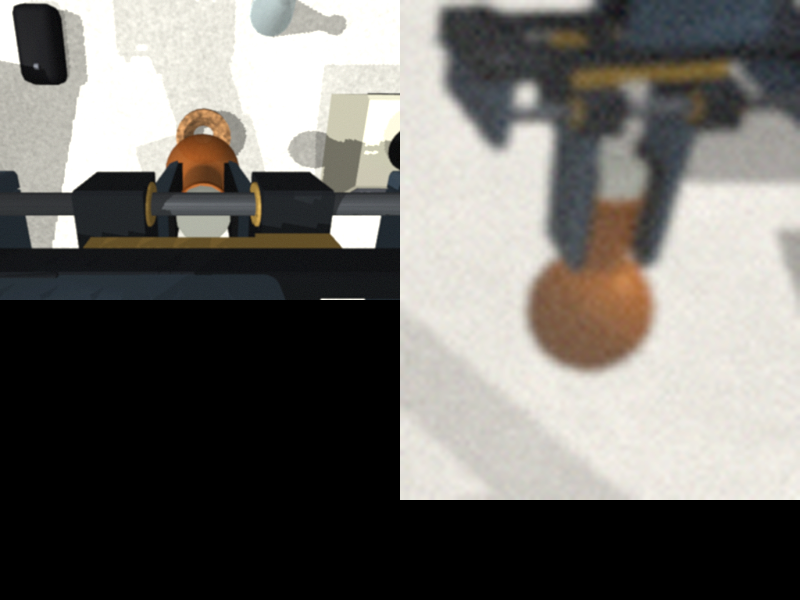

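The flask hangs upright in the grip, with the bulb centre at crop (590,310), i.e. scene pixel (362,160), and the cork ring stayed on the desk. Next I'll check the bulb and head positions with both cameras.

```bash
python3 - <<'E'
from h import *
import cv2
print("bulb pred",proj("scene",[486.9,294.6,195]),"meas 362,160")
c=env.grab_frame("scene");t=env.grab_frame("top")
def dark(im,roi,th):
    u,v,w,h=roi;g=im[v:v+h,u:u+w].max(2);k=(g<th).astype(np.uint8)
    n,l,s,ce=cv2.connectedComponentsWithStats(k);i=1+np.argmax(s[1:,4]);x,y,ww,hh,a=s[i]
    return (u+x,v+y,ww,hh,a)
print("scene head box",dark(c,(235,170,55,40),60),"top head box",dark(t,(225,195,45,45),90))
for z,n in((142,"rim"),(122,"foot")):
    a=np.linspace(0,2*np.pi,60);P=np.c_[539.8+34*np.cos(a),39.5+34*np.sin(a),0*a+z]
    for cam in("scene","top"):
        q=proj(cam,P);print(n,cam,q.min(0).round(1),q.max(0).round(1))
f=env.grab_frame("wrist");m=env.camera_model("wrist")
# bulb outline in wrist: predicted upright bulb sphere silhouette
d=np.array([486.9,294.6,195.]);print("wrist bulb centre",proj("",d,m)/1.28)
E
```

```text
bulb pred [[361.99978924 158.92499066]] meas 362,160
scene head box (np.int32(249), np.int32(177), np.int32(24), np.int32(24), np.int32(456)) top head box (np.int32(234), np.int32(208), np.int32(23), np.int32(23), np.int32(431))
rim scene [247.7 175.6] [274.3 190. ]
rim top [233.2 206.3] [257.8 230.5]
foot scene [247.6 182. ] [273.9 196.6]
foot top [233.7 207.6] [257.8 231.4]
wrist bulb centre [[201.68902952 168.97818143]]
```

```bash
python3 -m jog '{"jaw":[20,20,20,20,20,20,20,20,20,20],"slide":[[-0.01,0.4,0],[-0.02,0.7,0],[-0.02,0.95,0],[-0.02,1,0],[-0.02,1,0],[-0.02,1,0],[-0.02,1,0],[0,0.95,0],[0,0.9,0],[0,0.5,0]],"spin":[0,0,0,0,0,0,0,0,0,0]}'; python3 -m jog '{"jaw":[20,20,20,20],"slide":[[0,0.28,0],[0,0,0],[0,0,0],[0,0,0]],"spin":[0,0,0,0]}';python3 - <<'E'
from h import *
import cv2
for i in range(3): f=env.grab_frame("scene");t=env.grab_frame("top");w=env.grab_frame("wrist");print(env.state()["ee_pos"].round(1) if hasattr(env.state()["ee_pos"],'round') else env.state()["ee_pos"])
o=np.zeros((500,800,3),np.uint8)
o[:,:400]=cv2.resize(f[130:230,220:300],None,fx=5,fy=5,interpolation=cv2.INTER_CUBIC)
o[:300,400:]=cv2.resize(w,(400,300),interpolation=cv2.INTER_AREA)
cv2.imwrite("pics/w5.png",cv2.convertScaleAbs(o[...,::-1],alpha=1.5))
print(proj("scene",[[539.3,39.7,195],[539.3,39.7,142]]))
E
```

```text
time_s: 9.25
ee_pos: [536.3, 44.8, 223.9]
ee_rot: [180.0, 0.1, 12.3]
force: [0.5, 0.4, -0.7]
gripper_width: 29.9
gripper_force: 40.0
time_s: 9.65
ee_pos: [538.0, 40.0, 224.4]
ee_rot: [-180.0, 0.0, 12.5]
force: [-0.2, 0.4, -2.2]
gripper_width: 29.8
gripper_force: 40.0
[538.1  39.9 224.4]
[538.2  39.5 224.5]
[538.2  39.2 224.5]
[[261.65010336 164.59087901]
 [261.06635828 182.49247261]]
```

View pics/w5.png

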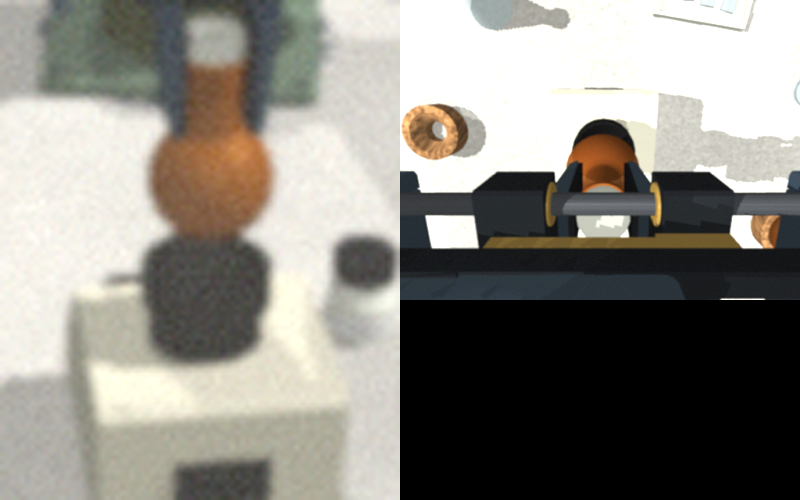

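The scene view shows the bulb centre at (262.3,166) and the head centre at u=261.2, so the bulb is about 1 mm too far in +y. The switch and the other things look undisturbed. I'll nudge it and descend gently.

```bash
python3 -m jog '{"jaw":[20,20,20,20,20,20,20],"slide":[[0.03,0.03,0.2],[0,0,0.3],[0,0,0.3],[0,0,0.1],[0,0,0],[0,0,0],[0,0,0]],"spin":[0,0,0,0,0,0,0]}' | grep -E "pos|force:"; python3 -m jog '{"jaw":[20,20,20],"slide":[[0,0,0.05],[0,0,0.05],[0,0,0]],"spin":[0,0,0]}'| grep -E "pos|force:"; python3 -m jog '{"jaw":[20,20,20],"slide":[[0,0,0.03],[0,0,0.04],[0,0,0]],"spin":[0,0,0]}'| grep -E "pos|force:"
```

```text
ee_pos: [539.6, 38.4, 197.8]
force: [-0.2, 0.7, -1.1]
gripper_force: 40.0
ee_pos: [539.2, 38.4, 194.3]
force: [0.8, -1.3, -1.0]
gripper_force: 40.0
ee_pos: [539.4, 38.4, 192.3]
force: [0.2, -0.6, -1.5]
gripper_force: 40.0
```

```bash
python3 -m jog '{"jaw":[20,20,20],"slide":[[0,0,0.03],[0,0,0.03],[0,0,0]],"spin":[0,0,0]}' | grep -E "pos|force:"; python3 -m jog '{"jaw":[20,20,20],"slide":[[0,0,0.03],[0,0,0.03],[0,0,0]],"spin":[0,0,0]}'| grep -E "pos|force:"; python3 -m jog '{"jaw":[20,20,20],"slide":[[0,0,0.03],[0,0,0.03],[0,0,0]],"spin":[0,0,0]}'| grep -E "pos|force:"
```

```text
ee_pos: [539.9, 38.5, 191.0]
force: [1.7, 0.5, 2.3]
gripper_force: 40.0
ee_pos: [539.7, 38.5, 189.0]
force: [1.3, 0.2, 3.3]
gripper_force: 40.0
ee_pos: [539.6, 38.4, 187.2]
force: [1.3, 1.9, 5.1]
gripper_force: 40.0
```

```bash
python3 -m jog '{"jaw":[20,20,20],"slide":[[0.03,-0.02,0.04],[0,0,0.04],[0,0,0]],"spin":[0,0,0]}' | grep -E "pos|force:"; python3 -m jog '{"jaw":[20,20,20],"slide":[[0,0,0.03],[0,0,0.03],[0,0,0]],"spin":[0,0,0]}'| grep -E "pos|force:"; python3 -m jog '{"jaw":[20,20,20],"slide":[[0,0,0.02],[0,0,0.02],[0,0,0]],"spin":[0,0,0]}'| grep -E "pos|force:"
```

```text
ee_pos: [540.5, 39.0, 184.7]
force: [1.9, -0.2, 5.7]
gripper_force: 40.0
ee_pos: [540.7, 39.1, 183.2]
force: [1.4, -0.2, 7.6]
gripper_force: 40.0
ee_pos: [540.9, 39.1, 182.3]
force: [1.6, 0.2, 7.2]
gripper_force: 40.0
```

```bash
python3 -m jog '{"jaw":[20,20,20],"slide":[[0,0,0.02],[0,0,0.02],[0,0,0]],"spin":[0,0,0]}' | grep -E "pos|force:"; python3 -m jog '{"jaw":[20,20,20],"slide":[[0,0,0.02],[0,0,0.02],[0,0,0]],"spin":[0,0,0]}'| grep -E "pos|force:"
```

```text
ee_pos: [541.5, 39.2, 182.1]
force: [2.0, 0.4, 11.7]
gripper_force: 40.0
ee_pos: [541.8, 39.2, 182.0]
force: [0.4, 0.6, 15.9]
gripper_force: 40.0
```

```bash
python3 - <<'E'
from h import *
import cv2
for i in range(4): f=env.grab_frame("scene")
t=env.grab_frame("top");s=env.state();print(s["ee_pos"],s["ee_rot"],s["force"],s["time_s"],s["qvel"])
o=np.zeros((500,800,3),np.uint8)
o[:,:400]=cv2.resize(f[130:230,220:300],None,fx=5,fy=5,interpolation=cv2.INTER_CUBIC)
o[:300,400:]=cv2.resize(t,(400,300),interpolation=cv2.INTER_AREA)
cv2.imwrite("pics/w6.png",cv2.convertScaleAbs(o[...,::-1],alpha=1.5))
E
```

```text
[541.84340256  39.20730604 182.00514696] [179.93271377  -0.32400054  12.39063324] [ 0.39380409  0.67641039 16.12050622] 14.05 [ 0.02721766 -0.02512417 -0.00945078 -0.04498059 -0.01699685  0.05742651]
```

View pics/w6.png

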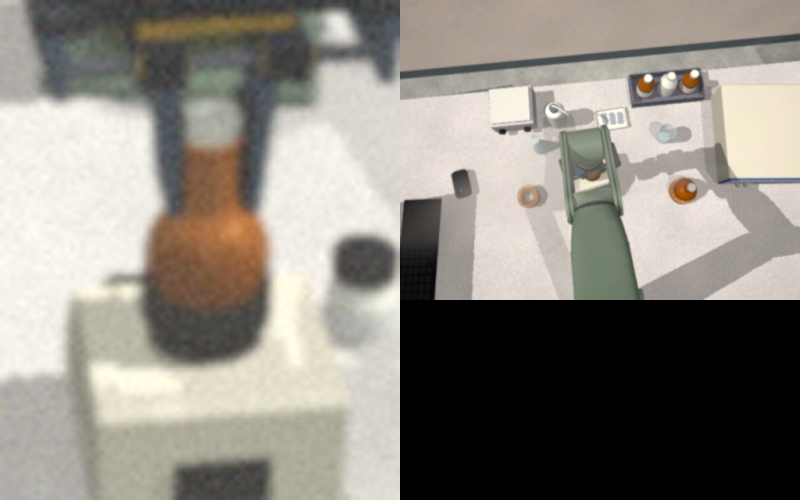

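The flask sits upright and centred in the ring: bulb and head both centre at u≈207 in the crop. The head has bottomed at a steady 16 N, the fingers are clear of it, and everything else stands where it was.

```bash
python3 -c "
from workcell import env
print(env.job_done())"
```

```text
the job is handed in; nothing more can be done
None
```

I flipped the switch to touch-start and seated the small flask upright in the mixer's ring. It is held pressed to the bottom stop at about 16 N, nothing else on the desk was visibly moved, and the job is handed in (no verdict was returned).

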